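# Vacuum leak test of a spice jar

## Robot

A 6-joint arm with a two-finger parallel gripper is mounted at the origin on a cart in front of the work surface, level with it; the furniture and walls round the work are solid. World frame = base frame: x ahead of the robot, y to its left, z up, the work surface at z = 0. Lengths are in m, angles in rad, forces in N, time in s.
With the tool pointing down it reaches from about 0.275 to 0.75 m from the base axis. Payload 10.2 kg.
Tool frame: the origin (TCP) lies between the finger pads; the fingertips stand 8 mm ahead of it and the grasp point (between the pads) lies 11 mm behind it; z points along the fingers, y is the line along which they close (so a half turn about z gives the same grasp; the last joint's range is limited). The gripper opens to 85 mm and grips with 20 to 120 N. Pads are 22 mm wide; open, the fingers measure 114 mm over their backs; the gripper's body (76 mm by 85 mm) begins 54 mm behind the grasp point. The pads swing forward as they close: fully open they stand 13 mm farther back than shut.
Start: joints at [-1.561, 0.313, 1.498, -0, 1.331, -0.223], TCP at [0.121, -0.511, 0.239] pointing down, gripper open.
Joint ranges: [-2.94, 2.94], [-0.97, 2.17], [0.19, 2.56], [-1.23, 4.37], [0.02, 3.11], [-2.88, 2.88]. Speed limits (rad/s): [2.39, 2.39, 3.01, 3.14, 3.14, 3.14].

## Interface

Orientations are given as a unit quaternion [w, x, y, z].
In Python, from workcell import env, imaging, monitor gives the robot as it stands (env), with the cameras (imaging) and the readings (monitor).
- The arm moves only by the shell command python3 steer.py 'ROWS' [OPENING] [FORCE]. ROWS is a JSON list of rows, 1 to 8 of them, each of 6 numbers: dx, dy, dz in m, then a rotation vector rx, ry, rz in rad; each row is the pose to reach, as a shift and turn from the pose commanded when the command began, along the tool's axes at that moment; what a row does not reach only later rows make up. A row lasts 1/10 s, in which the tool goes at most 0.05 m and 0.15 rad, less where a joint would pass 70% of its speed; a pose out of reach is approached as far as the arm can. OPENING is the finger opening in m, set as the command begins (- or left out keeps the last). The fingers move at their own pace and stop on an object; FORCE is the grip in N (left out, the last holds). Time passes only in rows, so rows that do not move let the fingers close. It prints the time, the measured TCP pose, the force, the opening and the grip force at its end.
- monitor.state(): the state, without advancing time (a new reading comes with each control period).
- imaging.read_camera(name): name is "scene" or "top" or "wrist"; returns the picture (480x640x3 uint8, red, green, blue); there is no depth.
- imaging.camera_model(name): a dict with "K" (3x3 intrinsics, pixels), "dist" ([k1, k2, p1, p2, k3] as OpenCV has them; the pictures are not rectified), "rvec" (rotation vector, rad) and "tvec" (3), from world to camera coordinates, as OpenCV has them. Camera axes: x right, y down, z forward; pixel columns grow to the right and rows downward; lengths in m; the calibration is good to about 2 mm. A picture is of the moment at which its call begins: read the wrist's pose just before it. camera_model takes no time and is no camera call; for the wrist camera it gives the pose at the moment of the call.
- env.finish_job(): hands the job in; it is judged then, once.
The state is a dict: "t": time; "q": joint angles; "qd": joint speeds; "tau": joint torques, N m; "tool_pos": TCP position; "ee_rot": TCP orientation; "force": force on the tool from outside, world axes, zero at the start; "moment": the same for the moment, N m; "opening": finger opening in m; "gripper_force": force on a finger pad.
Only numpy, scipy, OpenCV 4.12 (cv2) and the standard library are available. Lean on these libraries where they do the work, as an engineer would, in place of code of your own. Each camera call takes 0.05 s, during which the arm holds its last target. There are 200 camera calls.

## Task

Leak-test the slim spice jar on the bench vacuum tester: stand it upright in the middle of the round plate, let go, and set the clear bell over it so that its foot sits flat on the rubber seal, then let go of the bell. Then draw the spring-return pump handle straight out until its pointer stands opposite the blade of the marker clamped on the scale, without running past it, and finish while still holding it there, since it springs back if released. Leave the two other jars and the tin beside them where they stand.

Things in the scene. Friction and masses are not known exactly. Their poses are not given: they have to be found in the camera images.
- jar: slim sealed spice jar with a dark cap, round, 41 mm diameter, 105 mm tall, about 0.11 kg; origin at the centre of its underside, z up. Body and cap have the same width; take it round the upper half.
- bell: clear plastic bell (cover), open below, about 0.32 kg: outside 84 mm diameter, inside 76 mm, foot flange 100 mm diameter and 8 mm high, 132 mm tall to its flat top and 168 mm to the top of the black knob, inner headroom 126 mm; origin at the centre of its open foot, z up. It stands on its foot at the start.
- bell_knob (a point): where to take the bell: centre of its round knob, 28 mm diameter and 30 mm tall (it starts 6 mm above the bell's top), 152 mm above the bell's foot.
- tester: bench vacuum tester, fixed, turned about z: grey plate 150 mm (its x) by 400 mm (its y), top 18 mm above the table. Origin at the table under its middle. At +y the round plate for jar and bell; in the middle the pump barrel (56 mm wide, top 94 mm above the table, along y) and behind it a dial gauge 111 mm high; at -y the pump handle; on the -x side the scale bar.
- seat (a point): centre of the top of the boss on the round plate, 30 mm above the table: the jar stands on it. Boss 62 mm diameter on top, 68 mm below its chamfer; round it, 6 mm lower, the flat rubber seal of 106 mm diameter on which the bell's foot sits (24 mm above the table). The boss enters the bell 6 mm deep with about 3 mm play all round.
- grip (a point): centre of the black grip bar of the pump's stirrup handle: bar 17 mm diameter, 62 mm long along the tester's x, 66 mm above the table (48 mm above the tester's plate). Behind it, towards the pump, is a free gap of 45 mm to the crosshead and 65 mm between the side arms, open above and below. Moves with the pump; its axes are the tester's.
- pump (a joint): how far the pump's handle is drawn out (m), towards the tester's -y: 0 at rest (in), stop at 0.07. Spring return: about 5 N to start, rising by 1.3 N per cm (12 N at 0.055); it springs back when let go.
- pointer (a point): tip of the dark pointer (6 mm wide, pointed below) that hangs from the pump's crosshead over the scale bar, 34 mm above the table; it moves along the tester's -y with the handle, one to one. Its axes are the tester's.
- mark (a point): inner end of the upright steel blade (3 mm thick) on the small dark marker that is clamped on the scale bar, 34 mm above the table: the mark for the pointer, 35 to 55 mm from the pointer's rest place along the tester's -y. Its axes are the tester's; it does not move.
- low_jar: bystander: squat jar with a grey lid, 66 mm diameter, 88 mm tall; origin at its underside.
- tall_jar: bystander: jar with a dark lid, 62 mm diameter, 108 mm tall; origin at its underside.
- tin: bystander: food tin, 57 mm diameter, 72 mm tall; origin at its underside.

How it is judged:
On the way, in this order (a step that is already met when the one before it is completed fails the run):
1. the jar stands upright in the middle of the round plate, let go (horizontal distance between jar and seat below 0.01 m and z of jar in the frame of seat between -0.003 and 0.003 m and angle between jar's own z axis and vertical below 0.06 rad and contact force between the fingers and jar below 0.3 N), for 0.2 s.
2. the bell stands over the jar, its foot flat on the seal, let go (horizontal distance between bell and seat below 0.006 m and z of bell in the frame of seat below -0.004 m and angle between bell's own z axis and vertical below 0.03 rad and horizontal distance between jar and seat below 0.016 m and angle between jar's own z axis and vertical below 0.06 rad and contact force between the fingers and bell below 0.3 N), for 0.2 s.
3. the pump's pointer is drawn out to the mark and held by the fingers (y of pointer in the frame of mark between -0.004 and 0.004 m and contact force between the fingers and pump above 4 N), for 0.3 s.
At the end, for the whole second after the job is handed in: The fingers still hold the pump handle (more than 4 N) with the pointer within 4 mm of the mark, at rest; the bell's foot is flat on the seal, centred within 6 mm, untouched; the jar stands upright under it on the boss (all of step 2 and all of step 3 and velocity of joint pump between -0.01 and 0.01 m/s and z of jar in the frame of seat between -0.003 and 0.003 m and contact force between the arm and bell below 0.3 N and linear speed of bell below 0.02 m/s); the arm keeps its last pose, push and grip.
It fails at once if the pointer is drawn more than 8 mm past the mark (y of pointer in the frame of mark below -0.008 m).
It fails at once if one of the two other jars or the tin beside them is moved (distance of any of low_jar, tall_jar, tin from where it was at the start of the episode above 0.015 m).
It also fails if it takes over 72 s, if anything falls off the work surface, if the arm or the gripper's body presses on something with over 40 N, if the wrist force passes 120 N, or if a joint passes its speed limit or range.

## Working session

There is one attempt and no reset: what is moved stays moved. The work goes in short steps, Python scripts to look and compute and a shell command to move; the robot and the scene stay as the last step left them, time stands still between calls to the robot, and variables do not carry over. Pictures are saved under pics/ and viewed, at most 10 in all, crops included, and the job is handed in when it is done.

```bash
ls; mkdir -p pics; cat > h.py <<'E'
import numpy as np, cv2
from workcell import env, imaging, monitor
from scipy.spatial.transform import Rotation as R
def save(n,f):
    im=imaging.read_camera(n); cv2.imwrite(f,im[:,:,::-1]); return im
def ray(m,p):
    u=cv2.undistortPoints(np.array([[p]],float),np.array(m["K"]),np.array(m["dist"]))[0,0]
    Rm=cv2.Rodrigues(np.array(m["rvec"]))[0]; c=-Rm.T@np.array(m["tvec"]).ravel()
    return c,Rm.T@np.array([u[0],u[1],1])
def onz(m,p,z):
    c,d=ray(m,p); return c+d*(z-c[2])/d[2]
def proj(m,P):
    return cv2.projectPoints(np.array(P,float).reshape(-1,3),np.array(m["rvec"]),np.array(m["tvec"]),np.array(m["K"]),np.array(m["dist"]))[0][:,0]
def pose():
    s=monitor.state(); q=s["ee_rot"]; return np.array(s["tool_pos"]),R.from_quat([q[1],q[2],q[3],q[0]])
def delta(p,yaw_deg=None):
    P,Q=pose(); d=Q.inv().apply(np.array(p)-P); print("pos",P.round(4),"delta tool",d.round(4)); return d
E
python3 - <<'E'
from h import *
save("scene","pics/scene0.png"); save("top","pics/top0.png")
for n in("scene","top"):
    m=imaging.camera_model(n); print(n,ray(m,(320,240)))
s=monitor.state(); print(s); print(pose()[1].as_matrix().round(3))
E
```

```text
pics
steer.py
workcell.py
scene (array([0.31837229, 0.98982767, 0.64863281]), array([ 0.23361846, -0.85800528, -0.45766516]))
top (array([ 0.36659708, -0.03249174,  1.23141674]), array([ 0.17439625, -0.00247931, -0.98470522]))
{'t': 0.1, 'q': array([-1.56140305e+00,  3.13402134e-01,  1.49835682e+00, -3.27093307e-05,
        1.33101296e+00, -2.23390443e-01]), 'qd': array([ 0.00200399, -0.00190909, -0.00064514, -0.00087404, -0.00080075,
        0.0003815 ]), 'tau': array([ 3.03277753e-03, -4.12895107e+01, -2.60142106e+01, -1.72152040e-04,
        3.00526481e-03, -1.74785805e-05]), 'tool_pos': array([ 0.12109375, -0.51061377,  0.23878978]), 'ee_rot': array([-5.87952301e-04,  9.93233486e-01,  1.16133089e-01,  4.71754271e-05]), 'force': array([ 0.64860991,  0.62469242, -0.39441016]), 'moment': array([-0.05579753, -0.02472986, -0.01811854]), 'gripper_force': 0.0, 'opening': 0.08558967407867055}
[[ 0.973  0.231 -0.   ]
 [ 0.231 -0.973  0.001]
 [ 0.    -0.001 -1.   ]]
```

View pics/top0.png

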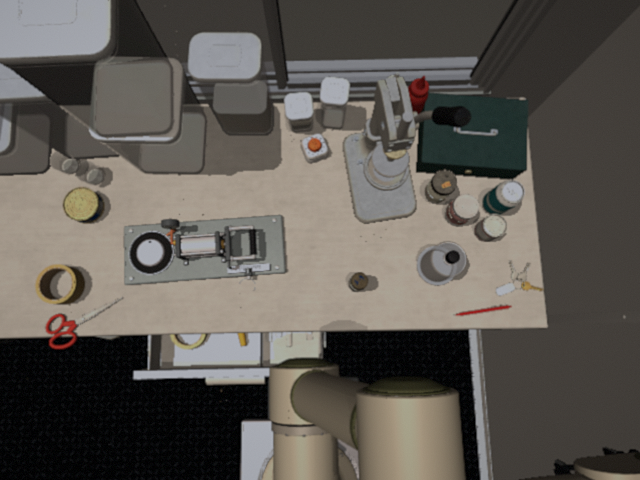

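View pics/scene0.png

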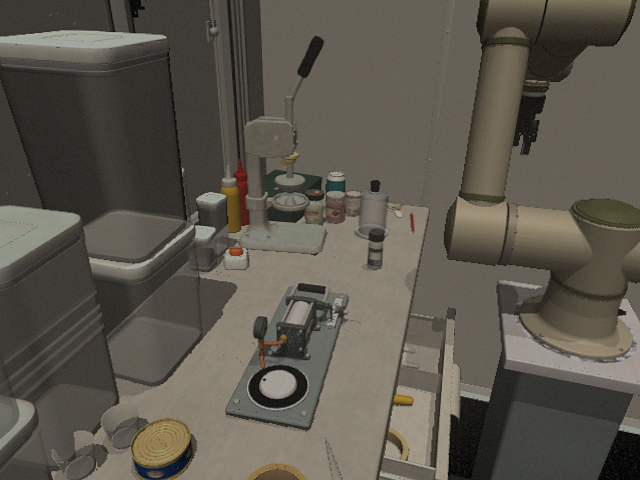

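The top view shows the slim jar at (358,282), the bell at (440,262) with its knob at (452,257), the tester's round plate at (152,252), the grip near (255,243) and the marker near (250,272). The scene view shows the jar at (375,250), the knob at (375,186) and the round plate at (279,386).

```bash
python3 - <<'E'
from h import *
im=cv2.imread("pics/top0.png"); m=imaging.camera_model("top")
print("seat",onz(m,(151.5,252),.03),"jar",onz(m,(358,281),.105),"knob",onz(m,(452,257),.168),"bellfoot",onz(m,(441,264),.0))
for p in [(124,227),(281,215),(285,272),(126,284)]: print("corner",onz(m,p,.018).round(3))
ms=imaging.camera_model("scene")
def tri(a,b):
    (c1,d1),(c2,d2)=ray(m,a),ray(ms,b)
    s=np.linalg.lstsq(np.stack([d1,-d2],1),c2-c1,rcond=None)[0]
    p,q=c1+s[0]*d1,c2+s[1]*d2; return ((p+q)/2).round(4),np.linalg.norm(p-q).round(4)
print("jar top",tri((358,281),(376,231)),"knob top",tri((452,257),(375,182)),"seat",tri((151.5,252),(279,384)))
a=cv2.resize(im[195:305,110:300],None,fx=4,fy=4,interpolation=cv2.INTER_CUBIC)
cv2.imwrite("pics/topcrop.png",a)
w=imaging.camera_model("wrist");P,Q=pose();c,d=ray(w,(320,240));print("wrist cam in tool",Q.inv().apply(c-P).round(4),Q.inv().apply(d).round(3),np.array(w["K"]).round(0).tolist())
E
```

```text
seat [0.55653017 0.38171646 0.03      ] jar [ 0.46893512 -0.12094473  0.105     ] knob [ 0.51231627 -0.3221443   0.168     ] bellfoot [ 0.51801173 -0.33923362  0.        ]
corner [0.623 0.457 0.018]
corner [0.648 0.062 0.018]
corner [0.502 0.053 0.018]
corner [0.48  0.445 0.018]
jar top (array([ 0.4699, -0.1208,  0.106 ]), np.float64(0.0021)) knob top (array([ 0.5131, -0.3232,  0.1639]), np.float64(0.0005)) seat (array([0.5561, 0.384 , 0.0222]), np.float64(0.0034))
wrist cam in tool [ 0.0798 -0.0011 -0.1356] [-0.323  0.006  0.947] [[338.0, 0.0, 318.0], [0.0, 338.0, 238.0], [0.0, 0.0, 1.0]]
```

View pics/topcrop.png

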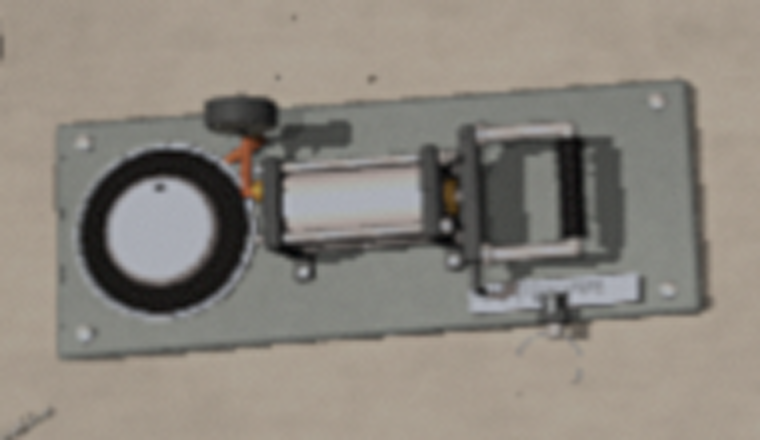

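Jar, knob and seat agree between the two views to within a few millimetres. The crop shows the boss centre at crop (161,230), the grip bar at (571,187) and the marker blade near (558,300), giving a tester yaw of about 0.06 rad. I'll go to the jar first.

```bash
python3 steer.py '[[0.429,-0.299,0.04,0,0,0.173],[0.429,-0.299,0.04,0,0,0.173],[0.429,-0.299,0.04,0,0,0.173],[0.429,-0.299,0.04,0,0,0.173],[0.429,-0.299,0.04,0,0,0.173],[0.429,-0.299,0.04,0,0,0.173],[0.429,-0.299,0.04,0,0,0.173],[0.429,-0.299,0.04,0,0,0.173]]' 0.085 30
python3 - <<'E'
from h import *
delta([.4695,-.121,.19]); print(pose()[1].as_matrix().round(3).tolist())
m=imaging.camera_model("top"); print("gauge",onz(m,(170,224),.1).round(3))
E
```

```text
t: 0.9
tool_pos: [0.3878, -0.2116, 0.2086]
ee_rot: [0.0, 1.0, 0.03, -0.0]
force: [0.2, -1.1, -0.8]
opening: 0.0847
gripper_force: 0.0
pos [ 0.3878 -0.2116  0.2086] delta tool [ 0.087  -0.0856  0.0186]
[[0.998, 0.06, -0.0], [0.06, -0.998, -0.0], [-0.0, 0.0, -1.0]]
gauge [0.611 0.317 0.1  ]
```

```bash
python3 steer.py '[[0.04,-0.04,0.01,0,0,0],[0.07,-0.07,0.015,0,0,0],[0.087,-0.0856,0.0186,0,0,0],[0.087,-0.0856,0.0186,0,0,0],[0.087,-0.0856,0.0186,0,0,0]]'
python3 - <<'E'
from h import *
w=imaging.camera_model("wrist"); save("wrist","pics/w1.png")
print(proj(w,[.4695,-.121,.105]).round(1)); delta([.4695,-.121,.07])
E
```

```text
t: 1.4
tool_pos: [0.4684, -0.1227, 0.1899]
ee_rot: [-0.0, 1.0, 0.03, -0.0]
force: [0.1, 0.6, 0.6]
opening: 0.085
gripper_force: 0.0
[[316.7 244.3]]
pos [ 0.4682 -0.1232  0.1901] delta tool [ 0.0015 -0.0021  0.1201]
```

View pics/w1.png

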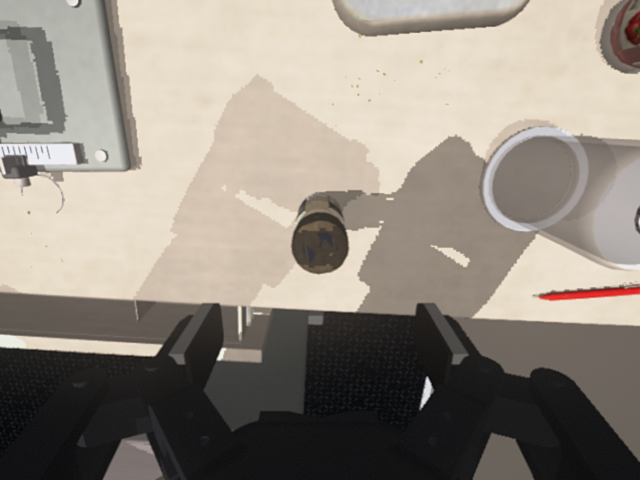

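The wrist view shows the cap centred at about (320,244), within 2 mm of the predicted (317,244). Descending now.

```bash
python3 steer.py '[[0.001,0,0.04,0,0,0],[0.001,0,0.08,0,0,0],[0.001,0,0.11,0,0,0],[0.001,0,0.12,0,0,0],[0.001,0,0.12,0,0,0]]'
python3 steer.py '[[0,0,0,0,0,0],[0,0,0,0,0,0],[0,0,0,0,0,0],[0,0,0,0,0,0],[0,0,0,0,0,0],[0,0,0,0,0,0],[0,0,0,0,0,0]]' 0.03 40
```

```text
t: 1.95
tool_pos: [0.469, -0.1233, 0.0699]
ee_rot: [-0.0, 1.0, 0.029, -0.001]
force: [0.2, 0.3, 0.8]
opening: 0.0851
gripper_force: 0.0
t: 2.65
tool_pos: [0.4702, -0.1231, 0.0714]
ee_rot: [0.001, 1.0, 0.03, 0.001]
force: [0.0, -0.6, 6.2]
opening: 0.0396
gripper_force: 39.7
```

```bash
python3 steer.py '[[0,0,-0.03,0,0,0],[0,0,-0.07,0,0,0],[0,0,-0.11,0,0,0],[0,0,-0.16,0,0,0],[0.003,-0.05,-0.16,0,0,0],[0.006,-0.1,-0.16,0,0,0],[0.009,-0.15,-0.16,0,0,0],[0.012,-0.2,-0.16,0,0,0]]'
python3 steer.py '[[0.003,-0.05,0,0,0,0],[0.006,-0.1,0,0,0,0],[0.009,-0.15,0,0,0,0],[0.012,-0.2,0,0,0,0],[0.015,-0.25,0,0,0,0],[0.017,-0.28,0,0,0,0],[0.018,-0.292,0,0,0,0],[0.018,-0.292,0,0,0,0]]'
python3 - <<'E'
from h import *
import time
w=imaging.camera_model("wrist"); save("wrist","pics/w2.png")
c,d=ray(w,(320,240)); print(c)
print(proj(w,[[.556,.382,.03],[.611,.13,.066]]).round(1)); print(pose()[0])
np.savez("w2.npz",**{k:np.array(w[k]) for k in w if k in("K","dist","rvec","tvec")})
E
```

```text
t: 3.45
tool_pos: [0.4691, 0.0791, 0.2307]
ee_rot: [0.0, 1.0, 0.03, 0.0]
force: [0.5, 0.1, -1.0]
opening: 0.0399
gripper_force: 41.1
t: 4.25
tool_pos: [0.4698, 0.3705, 0.23]
ee_rot: [0.0, 1.0, 0.031, -0.0]
force: [-0.0, 0.2, -1.8]
opening: 0.0401
gripper_force: 41.2
[0.54920714 0.37627169 0.36555519]
[[312.1 117.3]
 [623.1  67.5]]
[0.47007449 0.36935759 0.23009287]
```

View pics/w2.png

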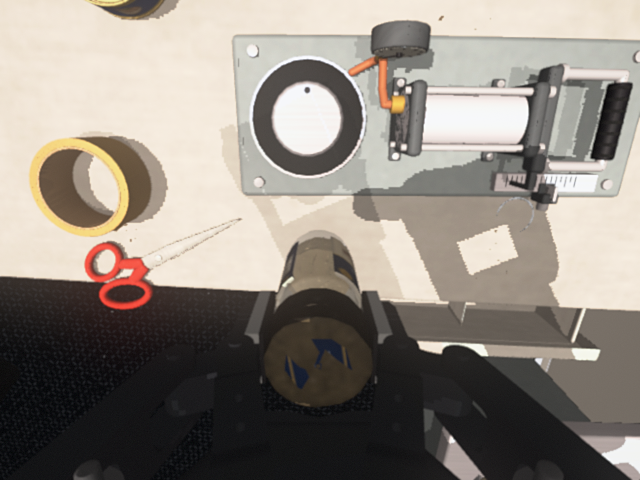

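The wrist view shows the boss at about (307,118), the seal ring around it, the grip bar at (613,122), the pointer near (522,181) and the marker near (545,190). Fitting the boss and the seal:

```bash
cat >> h.py <<'E'
def circ(X):
    A=np.c_[2*X[:,:2],np.ones(len(X))]; s=np.linalg.lstsq(A,(X[:,:2]**2).sum(1),rcond=None)[0]
    return s[:2],np.sqrt(s[2]+s[:2]@s[:2])
def planecircle(m,cnt,z):
    X=np.array([onz(m,p,z) for p in cnt.reshape(-1,2)]); 
    for _ in range(4):
        c,r=circ(X); e=abs(np.linalg.norm(X[:,:2]-c,axis=1)-r); X=X[e<max(.0015,2*e.std())]
    return c.round(4),r.round(4),len(X),e.std().round(5)
E
python3 - <<'E'
from h import *
m=dict(np.load("w2.npz")); im=cv2.imread("pics/w2.png"); g=cv2.cvtColor(im,cv2.COLOR_BGR2GRAY)
roi=np.zeros_like(g); cv2.circle(roi,(307,118),66,255,-1)
w=((g>150)&(roi>0)).astype(np.uint8); w[:]=w
n,l,st,ce=cv2.connectedComponentsWithStats(w); k=l[118,307]
c=max(cv2.findContours((l==k).astype(np.uint8),cv2.RETR_EXTERNAL,cv2.CHAIN_APPROX_NONE)[0],key=len)
print("boss",planecircle(m,c,.03))
d=((g<75)&(roi>0)).astype(np.uint8)
c=max(cv2.findContours(d,cv2.RETR_EXTERNAL,cv2.CHAIN_APPROX_NONE)[0],key=len)
print("seal",planecircle(m,c,.024))
for p in[(620,85),(606,160)]: print("grip end",onz(m,p,.066))
print("pointer",onz(m,(520,183),.034),"mark",onz(m,(545,190),.034)); print(pose()[0])
# jar underside expected
print("jar bottom px",proj(m,pose()[0]-[0,0,.0705]))
E
```

```text
boss (array([0.554 , 0.3874]), np.float64(0.0322), 202, np.float64(0.00018))
seal (array([0.554 , 0.3865]), np.float64(0.0508), 302, np.float64(0.00041))
grip end [0.59788277 0.12830097 0.066     ]
grip end [0.53716901 0.12054775 0.066     ]
pointer [0.50800905 0.1731134  0.034     ] mark [0.50277324 0.14604774 0.034     ]
[0.47007449 0.36935759 0.23009287]
jar bottom px [[320.91266736 253.24793702]]
```

```bash
python3 steer.py '[[0.04,-0.006,0,0,0,0],[0.08,-0.011,0,0,0,0],[0.0854,-0.0119,0.03,0,0,0],[0.0854,-0.0119,0.07,0,0,0],[0.0854,-0.0119,0.09,0,0,0],[0.0854,-0.0119,0.1,0,0,0],[0.0854,-0.0119,0.1,0,0,0]]'
python3 - <<'E'
from h import *
w=imaging.camera_model("wrist"); save("wrist","pics/w3.png"); delta([.5545,.3865,.1005]); print(monitor.state()["force"].round(2))
E
```

```text
t: 5.0
tool_pos: [0.5548, 0.3855, 0.1297]
ee_rot: [0.0, 1.0, 0.029, -0.001]
force: [-0.3, 0.8, -0.5]
opening: 0.04
gripper_force: 41.1
pos [0.5552 0.386  0.1312] delta tool [-0.0007 -0.0006  0.0307]
[ 0.22  0.39 -1.26]
```

View pics/w3.png

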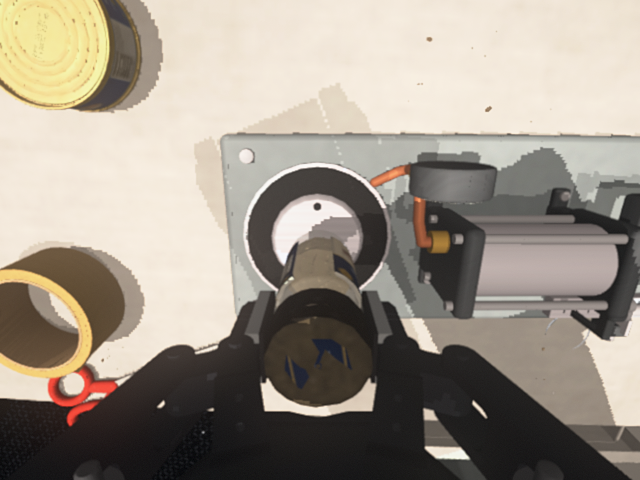

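The wrist view shows the jar hanging above the boss, with the seal centred near (316,230) and the jar axis close to it. I'll check the seal fit from this pose.

```bash
python3 - <<'E'
from h import *
w=imaging.camera_model("wrist"); im=cv2.imread("pics/w3.png"); g=cv2.cvtColor(im,cv2.COLOR_BGR2GRAY)
roi=np.zeros_like(g); cv2.ellipse(roi,(316,230),(80,75),0,180,375,255,-1)
# boss bright arc & seal dark arc outer edge, by radial scan
out=[];bo=[]
for a in np.radians(np.arange(185,345,3)):
    r=np.arange(30,85,.5); P=np.c_[316+r*np.cos(a),230+r*np.sin(a)]
    v=g[P[:,1].round().astype(int),P[:,0].round().astype(int)]
    dark=np.where(v<70)[0]
    if len(dark)>8: bo.append(P[dark[0]]); 
    if len(dark)>8:
        k=dark[r[dark]<76][-1]; out.append(P[k])
print("boss",planecircle(w,np.array(bo),.03)); print("seal",planecircle(w,np.array(out),.024)); print(pose()[0])
E
```

```text
boss (array([0.5557, 0.3878]), np.float64(0.0341), 54, np.float64(0.00016))
seal (array([0.5544, 0.3873]), np.float64(0.0518), 54, np.float64(0.00014))
[0.55524299 0.38598246 0.13118196]
```

```bash
python3 steer.py '[[0,-0.001,0.01,0,0,0],[0,-0.001,0.02,0,0,0],[0,-0.001,0.025,0,0,0],[0,-0.001,0.028,0,0,0],[0,-0.001,0.0295,0,0,0],[0,-0.001,0.0295,0,0,0]]'
```

```text
t: 5.65
tool_pos: [0.5548, 0.3878, 0.1015]
ee_rot: [-0.0, 1.0, 0.03, 0.0]
force: [-0.5, -0.9, 3.1]
opening: 0.0399
gripper_force: 41.2
```

```bash
python3 steer.py '[[0,0,0.0005,0,0,0],[0,0,0.001,0,0,0],[0,0,0.001,0,0,0]]'
```

```text
t: 5.95
tool_pos: [0.555, 0.3878, 0.1014]
ee_rot: [-0.0, 1.0, 0.03, 0.001]
force: [-2.5, -2.4, 8.4]
opening: 0.0398
gripper_force: 42.0
```

Contact confirmed. Releasing to a partial opening, clear of the pump and the gauge, then rising straight up.

```bash
python3 steer.py '[[0,0,0,0,0,0],[0,0,0,0,0,0],[0,0,0,0,0,0],[0,0,0,0,0,0],[0,0,0,0,0,0]]' 0.062 && python3 steer.py '[[0,0,-0.02,0,0,0],[0,0,-0.05,0,0,0],[0,0,-0.09,0,0,0],[0,0,-0.13,0,0,0],[-0.04,0,-0.13,0,0,0],[-0.085,0.0,-0.13,0,0,0],[-0.085,0,-0.13,0,0,0],[-0.085,0,-0.13,0,0,0]]'
python3 - <<'E'
from h import *
w=imaging.camera_model("wrist"); save("wrist","pics/w4.png"); print(pose()[0]); print(proj(w,[[.5545,.387,.03],[.5545,.387,.135]]))
E
```

```text
t: 6.45
tool_pos: [0.5546, 0.3878, 0.0995]
ee_rot: [0.0, 1.0, 0.03, -0.0]
force: [0.3, 0.1, -0.5]
opening: 0.062
gripper_force: 0.0
t: 7.25
tool_pos: [0.4693, 0.3829, 0.2303]
ee_rot: [-0.0, 1.0, 0.03, 0.0]
force: [-0.2, -0.3, 0.2]
opening: 0.0621
gripper_force: 0.0
[0.47027427 0.38282959 0.2301926 ]
[[319.79320443 119.25294901]
 [320.66323208 116.30636731]]
```

View pics/w4.png

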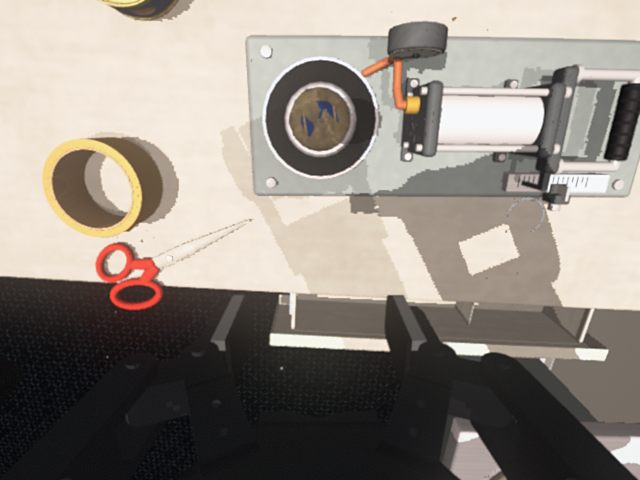

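The jar stands concentric on the boss: cap at (320,117), seal at (320,118). Next is the bell.

```bash
python3 steer.py '[[-0.005,0.05,-0.01,0,0,0],[-0.011,0.1,-0.02,0,0,0],[-0.017,0.145,-0.03,0,0,0],[-0.023,0.19,-0.03,0,0,0],[-0.029,0.24,-0.03,0,0,0],[-0.035,0.29,-0.03,0,0,0],[-0.041,0.34,-0.03,0,0,0],[-0.047,0.39,-0.03,0,0,0]]' 0.05 30 && python3 steer.py '[[-0.006,0.05,0,0,0,0],[-0.012,0.1,0,0,0,0],[-0.018,0.15,0,0,0,0],[-0.024,0.2,0,0,0,0],[-0.03,0.25,0,0,0,0],[-0.034,0.29,0,0,0,0],[-0.036,0.311,0,0,0,0],[-0.036,0.311,0,0,0,0]]'
python3 - <<'E'
from h import *
w=imaging.camera_model("wrist"); save("wrist","pics/w5.png"); print(pose()[0]); print(proj(w,[[.5127,-.3225,.168],[.5127,-.3225,.132]]))
E
```

```text
t: 8.1
tool_pos: [0.4469, -0.0107, 0.2602]
ee_rot: [0.0, 1.0, 0.03, 0.001]
force: [0.7, -0.2, 0.3]
opening: 0.0502
gripper_force: 0.0
t: 8.9
tool_pos: [0.4286, -0.3242, 0.2591]
ee_rot: [0.0, 1.0, 0.028, -0.0]
force: [-1.0, -0.1, 0.4]
opening: 0.05
gripper_force: 0.0
[ 0.42886858 -0.32231462  0.259248  ]
[[323.75916264 117.9581825 ]
 [322.92054714 118.97250806]]
```

View pics/w5.png

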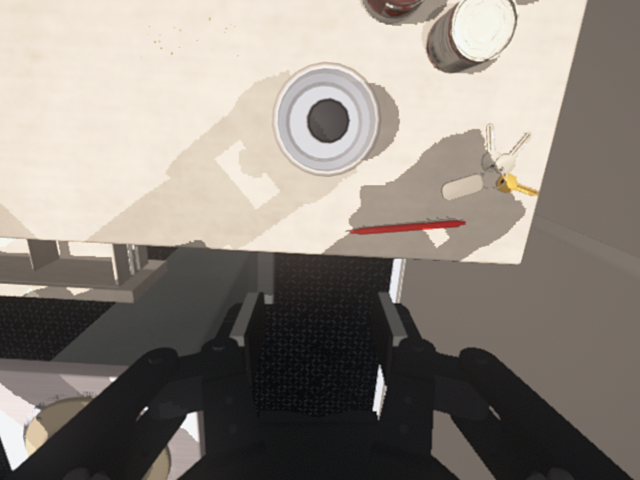

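The knob is at about (328,120), with the bell's top and foot rings around it. I'll fit the knob circle.

```bash
python3 - <<'E'
from h import *
w=imaging.camera_model("wrist"); im=cv2.imread("pics/w5.png"); g=cv2.cvtColor(im,cv2.COLOR_BGR2GRAY)
d=np.zeros_like(g); d[90:150,300:360]=(g[90:150,300:360]<100)
c=max(cv2.findContours(d,cv2.RETR_EXTERNAL,cv2.CHAIN_APPROX_NONE)[0],key=len)
a=planecircle(w,c,.168); print(a)
delta([a[0][0],a[0][1],.146])
E
```

```text
(array([ 0.5114, -0.3231]), np.float64(0.0128), 117, np.float64(0.0001))
pos [ 0.4289 -0.3223  0.2592] delta tool [0.0824 0.0055 0.1132]
```

```bash
python3 steer.py '[[0.04,0.003,0,0,0,0],[0.075,0.0055,0,0,0,0],[0.0828,0.0055,0.02,0,0,0],[0.0828,0.0055,0.06,0,0,0],[0.0828,0.0055,0.09,0,0,0],[0.0828,0.0055,0.105,0,0,0],[0.0828,0.0055,0.113,0,0,0],[0.0828,0.0055,0.113,0,0,0]]' && python3 steer.py '[[0,0,0,0,0,0],[0,0,0,0,0,0],[0,0,0,0,0,0],[0,0,0,0,0,0],[0,0,0,0,0,0],[0,0,0,0,0,0]]' 0.01 50
```

```text
t: 9.75
tool_pos: [0.5121, -0.3205, 0.1463]
ee_rot: [-0.0, 1.0, 0.03, -0.0]
force: [-0.3, -1.0, 0.2]
opening: 0.05
gripper_force: 0.0
t: 10.35
tool_pos: [0.5123, -0.3218, 0.148]
ee_rot: [0.001, 1.0, 0.03, 0.001]
force: [0.1, -1.9, 5.5]
opening: 0.0264
gripper_force: 50.3
```

```bash
python3 steer.py '[[0,0,-0.03,0,0,0],[0,0,-0.07,0,0,0],[0,0,-0.115,0,0,0],[0,0,-0.16,0,0,0],[0.005,-0.04,-0.16,0,0,0],[0.01,-0.08,-0.16,0,0,0],[0.015,-0.125,-0.16,0,0,0],[0.02,-0.17,-0.16,0,0,0]]' - 60 && python3 steer.py '[[0.006,-0.05,0,0,0,0],[0.012,-0.1,0,0,0,0],[0.018,-0.15,0,0,0,0],[0.024,-0.2,0,0,0,0],[0.03,-0.25,0,0,0,0],[0.036,-0.3,0,0,0,0],[0.042,-0.35,0,0,0,0],[0.046,-0.385,0,0,0,0]]'
python3 - <<'E'
from h import *
print(monitor.state()["force"]); delta([.5545,.387,.306])
E
```

```text
t: 11.15
tool_pos: [0.5211, -0.1483, 0.3061]
ee_rot: [-0.001, 1.0, 0.03, -0.001]
force: [1.5, 0.7, -2.9]
opening: 0.0256
gripper_force: 59.6
t: 11.95
tool_pos: [0.5437, 0.2398, 0.306]
ee_rot: [-0.0, 1.0, 0.031, -0.001]
force: [0.9, -0.7, -3.0]
opening: 0.026
gripper_force: 59.6
[ 0.93824604 -0.68241095 -2.98095017]
pos [0.5437 0.2398 0.306 ] delta tool [ 1.980e-02 -1.463e-01  1.000e-04]
```

```bash
python3 steer.py '[[0.006,-0.04,0,0,0,0],[0.012,-0.085,0,0,0,0],[0.017,-0.125,0,0,0,0],[0.0198,-0.1463,0,0,0,0],[0.0198,-0.1463,0,0,0,0],[0.0198,-0.1463,0,0,0,0],[0.0198,-0.1463,0,0,0,0]]'
python3 - <<'E'
from h import *
w=imaging.camera_model("wrist"); save("wrist","pics/w6.png"); save("scene","pics/s6.png"); delta([.5545,.387,.306])
m=imaging.camera_model("scene"); P=pose()[0]
print(proj(w,[.5545,.387,.024]),proj(w,P-[0,0,.147])); print(proj(m,[[.5545,.387,.024],P-[0,0,.147]]))
a=cv2.imread("pics/w6.png"); b=cv2.imread("pics/s6.png")[150:450,130:430]
cv2.imwrite("pics/c6.png",np.hstack([a[:400,200:480],cv2.resize(b,(400,400))]))
E
```

```text
t: 12.65
tool_pos: [0.5557, 0.3831, 0.3066]
ee_rot: [0.0, 1.0, 0.029, -0.0]
force: [0.0, -1.2, -3.5]
opening: 0.0262
gripper_force: 59.8
pos [0.5558 0.3831 0.307 ] delta tool [-0.0011 -0.004   0.001 ]
[[315.19608529 192.94283157]] [[318.7205594  221.65861076]]
[[278.32563518 384.3863459 ]
 [276.67975005 321.55635304]]
```

View pics/c6.png

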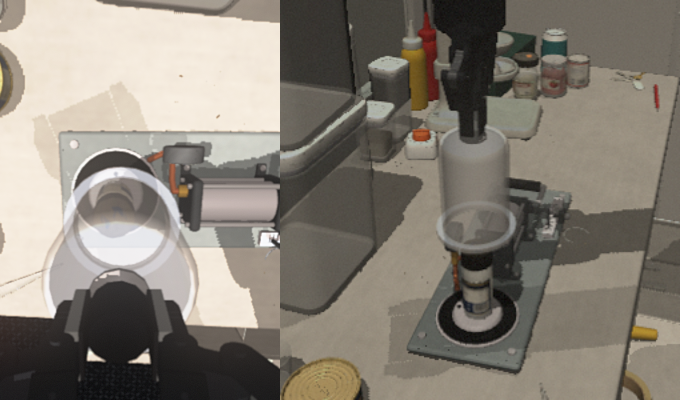

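The bell hangs upright, its foot above the boss and about 4 mm short in y; the jar stands below it. Correcting and descending to just above the boss.

```bash
python3 steer.py '[[-0.001,-0.004,0,0,0,0],[-0.001,-0.004,0.02,0,0,0],[-0.001,-0.004,0.05,0,0,0],[-0.001,-0.004,0.08,0,0,0],[-0.001,-0.004,0.105,0,0,0],[-0.001,-0.004,0.12,0,0,0],[-0.001,-0.004,0.122,0,0,0],[-0.001,-0.004,0.122,0,0,0]]'
python3 - <<'E'
from h import *
w=imaging.camera_model("wrist"); save("wrist","pics/w7.png"); save("scene","pics/s7.png"); delta([.5545,.387,.171])
P=pose()[0]; m=imaging.camera_model("scene")
print(proj(w,[.5545,.387,.024]),proj(w,P-[0,0,.147]),proj(m,[[.5545,.387,.024],P-[0,0,.147]]))
a=cv2.imread("pics/w7.png"); b=cv2.imread("pics/s7.png")[290:440,210:350]
cv2.imwrite("pics/c7.png",np.hstack([cv2.resize(a[100:400,210:430],(367,500)),cv2.resize(b,(420,500),interpolation=cv2.INTER_CUBIC)]))
E
```

```text
t: 13.55
tool_pos: [0.5545, 0.388, 0.1852]
ee_rot: [-0.0, 1.0, 0.03, 0.0]
force: [0.9, 1.0, -2.0]
opening: 0.0257
gripper_force: 59.9
pos [0.5548 0.3882 0.1862] delta tool [-0.0004  0.0012  0.0152]
[[319.81862654 217.64850784]] [[318.59667821 221.77437613]] [[278.32563518 384.3863459 ]
 [277.7524256  378.3810113 ]]
```

View pics/c7.png

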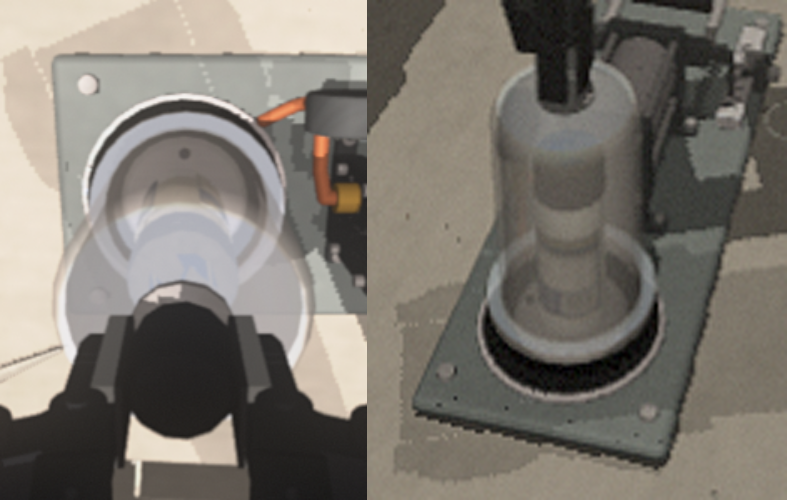

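The bell foot and the seal are concentric within about 1 mm in both views. Lowering with force checks.

```bash
python3 steer.py '[[-0.0004,0.001,0.004,0,0,0],[-0.0004,0.001,0.007,0,0,0],[-0.0004,0.001,0.009,0,0,0],[-0.0004,0.001,0.011,0,0,0],[-0.0004,0.001,0.011,0,0,0]]'; python3 steer.py '[[0,0,0.001,0,0,0],[0,0,0.002,0,0,0],[0,0,0.003,0,0,0],[0,0,0.0035,0,0,0],[0,0,0.0035,0,0,0]]'
```

```text
t: 14.15
tool_pos: [0.5539, 0.3869, 0.1734]
ee_rot: [0.0, 1.0, 0.03, -0.0]
force: [0.5, -0.5, -2.7]
opening: 0.0258
gripper_force: 59.9
t: 14.65
tool_pos: [0.5546, 0.3869, 0.172]
ee_rot: [-0.0, 1.0, 0.03, 0.001]
force: [-0.9, -3.5, 5.0]
opening: 0.0261
gripper_force: 60.9
```

Contact at foot height ≈ 25 mm, so the boss is inside the foot. Releasing and going up.

```bash
python3 steer.py '[[0,0,0,0,0,0],[0,0,0,0,0,0],[0,0,0,0,0,0],[0,0,0,0,0,0],[0,0,0,0,0,0]]' 0.055 && python3 steer.py '[[0,0,-0.02,0,0,0],[0,0,-0.05,0,0,0],[0,0,-0.08,0,0,0],[-0.03,0,-0.08,0,0,0],[-0.075,0,-0.08,0,0,0],[-0.085,0,-0.08,0,0,0],[-0.085,0,-0.08,0,0,0]]'
python3 - <<'E'
from h import *
w=imaging.camera_model("wrist"); save("wrist","pics/w8.png"); save("scene","pics/s8.png"); print(pose()[0])
P=[.5545,.387,0]; m=imaging.camera_model("scene")
print(proj(w,[[.5545,.387,.024+.168],[.5545,.387,.03]]),proj(m,[[.5545,.387,.024+.168]]))
g=cv2.cvtColor(cv2.imread("pics/w8.png"),cv2.COLOR_BGR2GRAY); q=proj(w,[.5545,.387,.192])[0].astype(int)
d=np.zeros_like(g); s=np.s_[max(q[1]-40,0):q[1]+40,q[0]-40:q[0]+40]; d[s]=g[s]<100
c=max(cv2.findContours(d,cv2.RETR_EXTERNAL,cv2.CHAIN_APPROX_NONE)[0],key=len); print("knob",planecircle(w,c,.192))
a=cv2.imread("pics/w8.png"); b=cv2.imread("pics/s8.png")[270:440,210:350]
cv2.imwrite("pics/c8.png",np.hstack([a[:360,200:],cv2.resize(b,(296,360),interpolation=cv2.INTER_CUBIC)]))
E
```

```text
t: 15.15
tool_pos: [0.554, 0.387, 0.1701]
ee_rot: [0.0, 1.0, 0.03, -0.0]
force: [0.2, -0.2, -0.1]
opening: 0.0546
gripper_force: 0.0
t: 15.85
tool_pos: [0.4683, 0.3822, 0.251]
ee_rot: [-0.0, 1.0, 0.031, 0.0]
force: [0.3, 0.5, 0.6]
opening: 0.0553
gripper_force: 0.0
[0.47018864 0.38194697 0.25049778]
[[320.13430498 112.43663605]
 [319.13631372 118.50860493]] [[276.13795697 307.23692556]]
knob (array([0.5526, 0.3846]), np.float64(0.0129), 140, np.float64(0.00011))
```

View pics/c8.png

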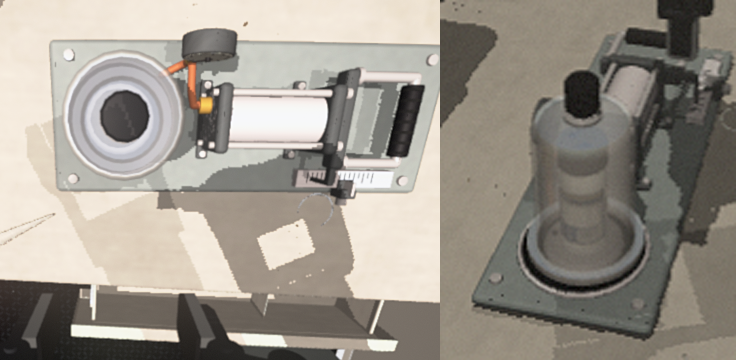

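The bell sits upright and concentric on the seal with the jar inside; pointer and marker appear near (515,181) and (543,188) in the full frame. I've already viewed 11 pictures, one over the limit of 10, so from here I measure numerically only. Moving the camera close over the scale:

```bash
python3 steer.py '[[-0.015,0.045,0,0,0,0],[-0.03,0.09,0,0,0,0],[-0.045,0.135,0,0,0,0],[-0.06,0.18,0,0,0,0],[-0.0735,0.223,0.01,0,0,0],[-0.0735,0.223,0.06,0,0,0],[-0.0735,0.223,0.11,0,0,0],[-0.0735,0.223,0.15,0,0,0]]' && python3 steer.py '[[0,0,0.015,0,0,0],[0,0,0.02,0,0,0],[0,0,0.02,0,0,0],[0,0,0.02,0,0,0]]'
cat >> h.py <<'E'
TH=0.06; TX=np.array([np.cos(TH),np.sin(TH),0]); TY=np.array([-np.sin(TH),np.cos(TH),0]); O=np.array([.5545,.387,0])
def tl(p): d=np.array(p)-O; return np.array([d@TX,d@TY,d[2]])   # tester axes, origin under seat
def grid(w,g,xs,ys,z):
    P=np.array([[O+x*TX+y*TY+[0,0,z] for y in ys] for x in xs]); q=proj(w,P)
    v=cv2.remap(g,q[:,0].reshape(len(xs),-1).astype(np.float32),q[:,1].reshape(len(xs),-1).astype(np.float32),cv2.INTER_LINEAR)
    return v
E
python3 - <<'E'
from h import *
w=imaging.camera_model("wrist"); im=save("wrist","pics/w9.png"); print(pose()[0]); c,_=ray(w,(320,240)); print("cam",tl(c).round(3))
np.savez("w9.npz",**{k:np.array(w[k]) for k in("K","dist","rvec","tvec")})
g=cv2.cvtColor(im,cv2.COLOR_RGB2GRAY)
for p in[(.508,.173,.034),(.503,.146,.034)]: print(tl(p).round(4),proj(w,p))
xs=np.arange(-.04,-.085,-.001); ys=np.arange(-.19,-.29,-.001)
v=grid(w,g,xs,ys,.034)
print("rows x -40..-85 mm; cols y -190..-290")
for x,r in zip(xs,v): print("%4d "%round(x*1000)+"".join("@#*+-. "[min(int(t)//37,6)] for t in r))
E
```

```text
t: 16.75
tool_pos: [0.41, 0.154, 0.0982]
ee_rot: [0.0, 1.0, 0.029, -0.0]
force: [0.7, 0.2, 0.4]
opening: 0.0551
gripper_force: 0.0
t: 17.15
tool_pos: [0.4103, 0.1548, 0.0811]
ee_rot: [-0.0, 1.0, 0.03, 0.001]
force: [-0.7, 0.5, 0.1]
opening: 0.0548
gripper_force: 0.0
[0.41020301 0.15488102 0.08122713]
cam [-0.079 -0.222  0.217]
[-0.0592 -0.2108  0.034 ] [[294.6336156   85.55268755]]
[-0.0659 -0.2375  0.034 ] [[347.80998726  99.73073151]]
rows x -40..-85 mm; cols y -190..-290
 -40 ++++++*#*-+++++++----******************************************************************-------------
 -41 *+++++*#*-+---+++---+******************************************************************-------------
 -42 *+*+++*#*-+---+++---+******************************************************************-------------
 -43 *+*+++*#*-----------+****************************************************************++-------------
 -44 *+*+++*#*-----------+*****************+***********************************+**+*+*+***---------------
 -45 *+*+++*#*-----------++++*************-----------------+++++++++**********+---------+--
[... 3554 characters left out ...]
---------++------+*******-......................................
 -80 -----.-...........................-----------+-......-+******-......................................
 -81 ..---..........................--------....-++-......-+******-......................................
 -82 ..-...........................------........-+--...---+******-......................................
 -83 ----.........................---............-+--...--++******-......................................
 -84 -------....................---..............-+--..---++*****+-......................................
 -85 -------...................---...............-+-------+******+-......................................
```

```bash
cat > look.py <<'E'
import sys; from h import *
x0,x1,y0,y1=[int(a) for a in sys.argv[1:5]]; z=float(sys.argv[5])
w=imaging.camera_model("wrist"); im=save("wrist",sys.argv[6]); c,_=ray(w,(320,240)); print("cam",tl(c).round(4))
xs=np.arange(x0,x1,-1)/1000; ys=np.arange(y0,y1,-.5)/1000
v=grid(w,im,xs,ys,z).astype(int)
g=v.mean(2); 
for x,r in zip(xs,g): print("%4d "%round(x*1000)+"".join("%X"%(int(t)//16) for t in r))
np.save("v.npy",v)
E
python3 steer.py '[[0,0.01,0,0,0,0],[0,0.019,0,0,0,0],[0,0.019,0,0,0,0],[0,0.019,0,0,0,0]]' && python3 look.py -55 -86 -228 -258 0.034 pics/w10.png; python3 -c "
import numpy as np;v=np.load('v.npy')
for x in(8,12,17,21): print(-55-x,[tuple(map(int,t)) for t in v[x,6:52:3]])"
python3 steer.py '[[0,-0.02,0,0,0,0],[0,-0.041,0,0,0,0],[0,-0.041,0,0,0,0],[0,-0.041,0,0,0,0]]' && python3 look.py -40 -68 -185 -220 0.034 pics/w11.png
```

```text
t: 17.6
tool_pos: [0.4104, 0.1356, 0.0804]
ee_rot: [-0.0, 1.0, 0.029, 0.0]
force: [0.0, 0.8, -0.8]
opening: 0.0548
gripper_force: 0.0
cam [-0.0794 -0.2417  0.216 ]
 -55 EEA8BEEEEEEDA8CEEEEEECABDEEEEEEBABEEEEEEDAACEEEEEEDAADEEEEEE
 -56 EEA8CEEEEEEDA9CEEEEEECABDEEEEEEBABEEEEEEDBACEEEEEEC9ADEEEEEE
 -57 EEC9CEEEEEED99CEEEEEECABDEEEEEEBABEEEEEEDA9CEEEEEEC99DEEEEEE
 -58 EEC9CEEEEEEDA9CEEEEEECABDEEEEEEBABEEEEEED99CEEEEEEC9ADEEEEEE
 -59 EEB9CEEEEEEDCCDEEEEEDCBBDDDDEEEDCDEEEEEEDA9CEEEEEEECDEEEEEEE
 -60 EEB8BEEEDA76777777889BEEEDB977777778888AB99CEEEEEEEEEEEEEEEE
 -61 EEB8BEEEC855677777778CEEEEB8654445555666669DEEEEEEEEEEEEEEEE
 -62 EDB9CEEEC855677777779CEEEDB8654444445666669DEEEEEEEEEEEEEEEE
 -63 EDBACEEEB855677777779CEEEDB8654444445666669DEEEEEEEEEEEEEEEE
 -64 EEEDEEEEB755677777779CEEEDB865444444566678BDEEEEEEEEEEEEEEEE
 -65 EEEEEEEDB755677777779CEEEDB854444444566689BDEEEEEEEEEEEEEEEE
 -66 EEEEEEEEC865677777779CEEEDB85444444556668ADEEEEEEEEEEEEEEEEE
 -67 EEEEEEEEC866677777779CEEEDB85444444567668BDEEEEEEEEEEEEEEEEE
 -68 DDDDDDDCA765677777779CEEEDB74444444566667ACDDDDDDDDDDDDDDDDD
 -69 6666666
[... 3776 characters left out ...]
AA9769AABEEEB8AE
 -59 AAAAAA9ADEEEEEEEEEEEEECA87764455668AAA9AAAAAAAA768AAAABCBBBBCCDEEEC9BE
 -60 AAAAAA9ADEEEEEEEEEEEEEEEEEEC89BBBAAAAAAAAAAAAA9768AAABDEEEEEEEEEEEC9BE
 -61 AAAAAA9ADEEEEEEEEEEEEEEEEEEC9ADEEEEEEEEEEEEEEDB87BCDDDEEEEEEEEEEEEB8BE
 -62 AAAAAAABDEEEEEEEEEEEEEEEEEEC9BEEEEEEEEEEEEEEEEDA9DEEEEEEEEEEEEEEEEB8BE
 -63 AAAAAAACDEEEEEEEEEEEEEEEEEEC9BEEEEEEEEEEEEEEEEDAADEEEEEEEEEEEEEEEEC9CE
 -64 AAAAAAABDEEEEEEEEEEEEEEEEEEEDEEEEEEEEEEEEEEEEEEEEEEEEEEEEEEEEEEEEEEDEE
 -65 AAAAAAABDEEEEEEEEEEEEEEEEEEEEEEEEEEEEEEEEEEEEEEEEEEEEEEEEEEEEEEEEEEEEE
 -66 AAAAAAABDEEEEEEEEEEEEEEEEEEEEEEEEEEEEEEEEEEEEEEEEEEEEEEEEEEEEEEEEEEEEE
 -67 AAAAAAABEEEEEEEEEEEEEEEEEEEEEEEEEEEEEEEEEEEEEEEEEEEEEEEEEEEEEEEEEEEEEE
```

Pointer centre at tester y = −199.0 mm (6.5 mm wide), blade at −239.6 mm (2.9 mm bright stripe centred on the 15 mm wide marker), so the draw is about 40.6 mm, inside the expected 35–55. Next I measure the grip bar.

```bash
python3 steer.py '[[0,0,-0.04,0,0,0],[0,0.02,-0.08,0,0,0],[0.02,0.05,-0.08,0,0,0],[0.04,0.063,-0.08,0,0,0],[0.04,0.063,-0.08,0,0,0],[0.04,0.063,-0.08,0,0,0]]' && python3 look.py 44 -48 -235 -285 0.066 pics/w12.png | awk 'NR%5==1||NR<2'; python3 -c "
from h import *; print(pose()[0], tl(pose()[0]).round(4))"
```

```text
t: 18.7
tool_pos: [0.4512, 0.1159, 0.1599]
ee_rot: [-0.0, 1.0, 0.029, -0.001]
force: [0.4, 0.5, -0.0]
opening: 0.0549
gripper_force: 0.0
cam [-0.0397 -0.2638  0.2954]
  40 0000000000000000000000000000000000000000000000000000000000000000000000000000000000000000000000000000
  35 0000000000000000000000000000000000000000000000000000000000000000000000000000000000000000000000000000
  30 99999999999999999999999999999999864222222233333333333332222222357ABBBBBBBBBBBBBBBBBBBBBBBBBBBBBBBBBB
  25 5555555555555555555555555555555432222222233333333333333222222222234667666666666666679AABBBBBBBBBBBBB
  20 6666666666789999999999877777776532222223333333333333333222222222235666666666666666666789BBBBBBBBBBBB
  15 BBBBBBBBBBBBBBBBBBBBBBBBBBBBBAA752222222233333333333333322222222245677666666666667676776666678ABBBBB
  10 BBBBBBBBBBBBBBBBBBBBBBBBBBBBBBA86322223333333333332333333322222224567777776666666666666666678ABBBBBB
   5 BBBBBBBBBBBBBBBBBBBBBBBBBBBBBBA8532222223333333333333333222222222456777777777777777777767678ABBBBBBB
   0 BBBBBBBBBBBBBBBBBBBBBBBBBBBBBBA8532333333333333333333333322222222356777777777777
[... 335 characters left out ...]
BBB
 -20 BBBBBBBBBBBBBBBBBBBBBBBBBBBBBBA75323333333333333333333333332222224567777777777777777777777789BBBBBBB
 -25 BBBBBBBBBBBBBBBBBBBBBBBBBBBBBBA8532333333333344444433333333222223467777777777777777777777778ABBBBBBB
 -30 AAAAAAAAABBBBBBBBBBBBBBBBBBBBBB9633333333333444443333333333222223467777777777777777777777777789ABBBB
 -35 BBBBBBBBBBBBBBBBBBBBBBBBBBBBBBBBBBBBBBBBBCCDEEEEEEDDCBA9866677777777766555555555555556689AAAAAAAAAAA
 -40 BBBBBBBBBBBBBBBBBBBBBBBBBBBBBBBBBBBBBBBBBBBBBBBAAAAA988665555555555555555555555555667789AAAAAAAAAAAA
 -45 9999999999999AA9999A99AAAAAAAAAAAAAAAAAAAAAAAAAAAAAAAAAAA999AAAAAAAAAAAAAAAAAAAAAAAAAAAAAAAAAAAAAAAA
[0.4508478  0.11628024 0.15986649] [-0.1197 -0.264   0.1599]
```

```bash
python3 steer.py '[[0.04,-0.0048,0,0,0,0],[0.08,-0.0048,0,0,0,0],[0.11,-0.0048,0,0,0,0],[0.1197,-0.0048,0,0,0,0],[0.1197,-0.0048,0.02,0,0,0],[0.1197,-0.0048,0.02,0,0,0]]' 0.05 && python3 -c "
from h import *; print(tl(pose()[0]).round(4)); delta([.5700,.1283,.055])"
```

```text
t: 19.35
tool_pos: [0.569, 0.1288, 0.1378]
ee_rot: [-0.0, 1.0, 0.03, -0.003]
force: [-0.3, 0.6, -0.0]
opening: 0.0499
gripper_force: 0.0
[-0.001  -0.2586  0.1378]
pos [0.569  0.1288 0.1378] delta tool [0.0014 0.0006 0.0828]
```

```bash
python3 steer.py '[[0.001,0.0005,0.03,0,0,0],[0.001,0.0005,0.05,0,0,0],[0.001,0.0005,0.065,0,0,0],[0.001,0.0005,0.075,0,0,0],[0.001,0.0005,0.0828,0,0,0],[0.001,0.0005,0.0828,0,0,0]]' && python3 steer.py '[[0,0,0,0,0,0],[0,0,0,0,0,0],[0,0,0,0,0,0],[0,0,0,0,0,0],[0,0,0,0,0,0],[0,0,0,0,0,0],[0,0,0,0,0,0]]' 0.005 60; python3 -c "
from h import *; print(tl(pose()[0]).round(4),monitor.state()['force'])"
```

```text
t: 19.95
tool_pos: [0.5714, 0.128, 0.0571]
ee_rot: [-0.0, 1.0, 0.03, -0.0]
force: [-0.2, -0.6, -0.2]
opening: 0.0502
gripper_force: 0.0
t: 20.65
tool_pos: [0.5721, 0.1278, 0.0583]
ee_rot: [0.0, 1.0, 0.03, 0.001]
force: [-0.8, -0.5, 6.6]
opening: 0.0154
gripper_force: 58.4
[ 0.002  -0.2598  0.0583] [-0.78105216 -0.50508757  6.59627053]
```

Bar held. Drawing out 30 mm first.

```bash
python3 steer.py '[[0,0.004,0,0,0,0],[0,0.009,0,0,0,0],[0,0.014,0,0,0,0],[0,0.019,0,0,0,0],[0,0.024,0,0,0,0],[0,0.028,0,0,0,0],[0,0.03,0,0,0,0],[0,0.03,0,0,0,0]]'; python3 -c "
from h import *; print(tl(pose()[0]).round(4),monitor.state()['force'])"
```

```text
t: 21.45
tool_pos: [0.5738, 0.0992, 0.0583]
ee_rot: [-0.001, 1.0, 0.03, 0.001]
force: [-0.6, 8.3, 6.0]
opening: 0.0147
gripper_force: 58.7
[ 0.002  -0.2884  0.0583] [-0.64965703  8.33920073  5.96506676]
```

```bash
python3 steer.py '[[0,0.004,0,0,0,0],[0,0.008,0,0,0,0],[0,0.011,0,0,0,0],[0,0.012,0,0,0,0],[0,0.012,0,0,0,0],[0,0.012,0,0,0,0]]'; python3 -c "
from h import *; print(tl(pose()[0]).round(4),monitor.state()['force'])
w=imaging.camera_model('wrist'); print(proj(w,[O-.0595*TX-.2396*TY+[0,0,.034], O-.0595*TX-.2396*TY+[0,0,.05]])); c,_=ray(w,(320,240)); print('cam',tl(c).round(3))
m=imaging.camera_model('top');print(proj(m,O-.0595*TX-.2396*TY+[0,0,.034]))
save('wrist','pics/w13.png')
m=imaging.camera_model('scene');print(proj(m,O-.0595*TX-.2396*TY+[0,0,.034]))"
```

```text
t: 22.05
tool_pos: [0.5744, 0.0877, 0.0583]
ee_rot: [-0.001, 1.0, 0.03, 0.001]
force: [-2.3, 8.9, 5.6]
opening: 0.015
gripper_force: 58.8
[ 0.002  -0.3     0.0583] [-2.3142999   8.94097048  5.61867849]
[[216.29696357 380.02446069]
 [207.89418991 401.00727994]]
cam [ 0.081 -0.3    0.194]
[[247.29343248 268.99995891]]
[[335.71809757 308.46870225]]
```

```bash
python3 - <<'E'
from h import *
for n in("wrist","top","scene"):
    w=imaging.camera_model(n); im=cv2.imread("pics/w13.png") if n=="wrist" else imaging.read_camera(n)
    g=cv2.cvtColor(im,cv2.COLOR_BGR2GRAY)
    xs=np.arange(-46,-80,-2 if n!="wrist" else -2)/1000; ys=np.arange(-222,-260,-1.)/1000
    print(n,"y -222.. -260")
    for x,r in zip(xs,grid(w,g,xs,ys,.034)): print("%4d "%round(x*1000)+"".join("%X"%(int(t)//16) for t in r))
E
```

```text
wrist y -222.. -260
 -46 22222222222222222222221122221111111111
 -48 22222222222222222211222222221111111111
 -50 22222222222222222122222222221121111111
 -52 22222222222222222222222222111111111111
 -54 22222222222222222222222211112222221111
 -56 22222222221222222222222222233333211111
 -58 22222222222222222222233333222222211111
 -60 22222222222222222223222222222221211111
 -62 22222222222222222222222222222222111111
 -64 22222222222222222222222221222211111111
 -66 22222222222222222212221221111211111111
 -68 22222112322222222222212222121111111111
 -70 2222127B931222222222121112111111111111
 -72 222228DDA31122222221111211111111111111
 -74 22334BB6211222122222111211121111111111
 -76 45442211111212222121111112222111111111
 -78 54321111112222211122222232321111111111
top y -222.. -260
 -46 66666666666666666666666666666666665555
 -48 66666666666666666666666666666666655555
 -50 66666666666666666666666666666666655555
 -52 66666666666666666666666666666666665555
 -54 66666666666666666666666666666666665555
 -56 66666666666666666666666666666665555555
 -58 66666666666666666666666666666666655555
 -60 6
[... 501 characters left out ...]
8 55666554322333455555555555666666655555
 -50 77777665555567776665555555556655544444
 -52 77877776666677776655443334444443333322
 -54 66667777766555555544333322222333333444
 -56 56667778765444444433344444444444455666
 -58 66555555544444455555555555565555667776
 -60 65543333333444556666666555555666777777
 -62 66543223333445555555555555555666777888
 -64 76643223334444455555555555555566778888
 -66 76654333333334444444444445555567788888
 -68 55543333322223333444333445555556777776
 -70 22222333222233333444333444444445566554
 -72 23333222223333333344433333333344455555
 -74 32222222222222223333333333333333445555
 -76 23222233333444444433333223333333344455
 -78 22333445555666666654434444333333334444
```

Fingers and arm hide the pointer, so I check the bar itself, which lies straight under the wrist camera, for slip against its rest position.

```bash
python3 - <<'E'
from h import *
w=imaging.camera_model("wrist"); g=cv2.cvtColor(imaging.read_camera("wrist"),cv2.COLOR_RGB2GRAY)
c,_=ray(w,(320,240)); print(tl(c).round(4),tl(pose()[0]).round(4),monitor.state()["force"].round(1))
xs=np.arange(40,8,-2)/1000; ys=np.arange(-275,-325,-.5)/1000
for x,r in zip(xs,grid(w,g,xs,ys,.066)): print("%4d "%round(x*1000)+"".join("%X"%(int(t)//16) for t in r))
E
```

```text
[ 0.0813 -0.2995  0.194 ] [ 0.0019 -0.2999  0.0583] [-1.3 10.7  5.4]
  40 7777877777777777777777777777777777777777777777777899AAAAAAAAA9655555555555555555555568AA988766777777
  38 AAAAAAAAAAAAAAAAAAAAAAAAAAAAAAAAAAAAAAAAAAAAAAAAA99987668AAAA865555555555555555555555677655556777777
  36 CCCCCCCCCCCCCCCCCCCCCCCCCCCCCCCCCCCCCCCCCCCCCCCCCCBBAA9877AA9755555555555555555555555555555556777777
  34 EEEEEEEEEEEEEEEEEEEEEEDDDDDDDDDDDDDDDDDDDDDDDDDDDDCCBAA8779A9755555555555555555555555555555556777777
  32 CCCCCCCCCCCCCCCCCCCCCCCCCCCCCCCCCCCCCCCCCCCCCCDDDCCBBAA8779A8655555555555555555555555555555556777777
  30 AAAAAAAAAAAAAAAAA976666666666666654433369BCCCDDDDCCCBAA875322234555555555555555555555555555556777777
  28 AAAAAAAAAAAAAAAAA9655665655655553222222247ABCCCDDDCCBA9742222222235555555555555555555555555556777777
  26 AAAAAAAAAAAAAAAAA96566555555555422233222222222222222222222222222224555555555555555555555555556777777
  24 AAAAAAAAAAAAAAAAAA8765555555555433332222333333333333333222222222224555555555555555555555555556777777
  22 AAAAAAAAAAAAAAAAAAA965555555555432333333333333333333333322222222234555555555555555555555555556777777
  20 AAAAAAAAAAAAAAAAAAA965555555555432222222222222233333222222222222235555555555555555555555555556777777
  18 AAAAAAAAAAAAAAAAAAA865555555565432222222223333333333222222222222235555555555555555555555555556777778
  16 AAAAAAAAAAAAAAAAAAA865555545554322222222222233333323222222222222123444444455555555555555555556777788
  14 AAAAAAAAAAAAAAAAAAA987555555554322222222222223333222222222222222224455544555555555555555555556678999
  12 AAAAAAAAAAAAAA99A9AA97555555554322222222333333222222222222221221123455444445555555555555555556678999
  10 AAAAAAAAA8632222222244555554543222222222222211222222222212111111112344544445432222222224555556678999
```

The bar moved 40.1 mm against a target of 40.6 mm, with no slip and about 10 N of pull. One last nudge, a hold, then hand in.

```bash
python3 steer.py '[[0,0.0005,0,0,0,0],[0,0.0005,0,0,0,0],[0,0.0005,0,0,0,0],[0,0.0005,0,0,0,0],[0,0.0005,0,0,0,0],[0,0.0005,0,0,0,0]]' && python3 -c "
from h import *; print(tl(pose()[0]).round(4)); print(env.finish_job())"
```

```text
t: 22.85
tool_pos: [0.5744, 0.0873, 0.0583]
ee_rot: [-0.001, 1.0, 0.03, 0.001]
force: [-0.8, 10.4, 6.1]
opening: 0.0153
gripper_force: 58.8
[ 0.0019 -0.3004  0.0583]
the job is handed in; nothing more can be done
None
```

I handed the job in at 22.9 s, and no verdict came back: jar upright on the boss, bell seated over it and let go, pump handle held about 40.6 mm out (pointer at the mark to about 0.5 mm, inferred from the grip bar because the arm hid the pointer); I viewed 11 pictures, one over the limit of 10.

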